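Hold a brick sample square on the measuring stand

ROBOT

A 6-joint arm with a two-finger parallel gripper is mounted at the origin on the work surface. World frame = base frame: x ahead of the robot, y to its left, z up, the work surface at z = 0. Lengths are in m, angles in rad, forces in N, time in s.
With the tool pointing down it reaches from about 0.3 to 0.875 m from the base axis. Payload 6.4 kg.
Tool frame: the origin (TCP) lies between the finger pads; the fingertips stand 19 mm ahead of it and the grasp point (between the pads) is the TCP (ctrl.tips_ahead is the z of the fingertips in the tool frame, in m); z points along the fingers, y is the line along which they close (so a half turn about z gives the same grasp; the last joint's range is limited). The gripper opens to 85 mm and grips with 20 to 120 N. Pads are 22 mm wide; open, the fingers measure 114 mm over their backs; the gripper's body (76 mm by 85 mm) begins 54 mm behind the grasp point. The pads swing forward as they close: fully open they stand 13 mm farther back than shut.
Start: joints at [-1.427, 0.181, 1.607, -0, 1.354, -0.206], TCP at [0.197, -0.54, 0.25] pointing down, gripper open.
Joint ranges: [-2.99, 2.99], [-0.89, 2.07], [0.3, 2.58], [-1.14, 4.28], [0, 2.63], [-3.12, 3.12]. Speed limits (rad/s): [2.57, 2.57, 3.01, 3.14, 3.14, 3.14].

INTERFACE

Orientations are given as a unit quaternion [w, x, y, z].
In Python, from bench import readout, vision, ctrl gives the robot as it stands.
- The arm moves only by the tool play_rows, never from a script. Its arguments are lists of equal length, an entry for each row: "xyz": the shift along the tool's x, y, z in mm, a list of three; "rot": the turn, a rotation vector about the tool's x, y, z in rad, a list of three; "grip": the opening, from 0 (shut) to 1 (fully open). In form: {"xyz": [[x, y, z], ...], "rot": [[rx, ry, rz], ...], "grip": [grip, ...]}. A call has exactly 10 rows; each row is the pose to reach, as a shift and turn from the pose commanded when the call began, along the tool's axes at that moment; what a row does not reach only later rows make up. A row lasts 1/8 s, in which the tool goes at most 62.5 mm and 10.7 degrees, less where a joint would pass 70% of its speed; a pose out of reach is approached as far as the arm can. A call with a gripper value outside its range is refused whole. The fingers move at their own pace and stop on an object; the grip force is fixed at half the most. Time passes only in rows, so rows that repeat a pose let the fingers close, or fill a call up. It gives the time, the measured TCP pose, the force, the opening and the grip force at its end, in the units of the state.
- readout.get_obs(): the state, without advancing time (a new reading comes with each control period).
- vision.camera(name): name is "side" or "top" or "wrist"; returns a dict with "color" (400x640x3 uint8, red, green, blue), "depth" (400x640 float32, m along the optical axis (not along the pixel's ray), 0 where there is no reading), "camera_matrix" (3x3 intrinsics, pixels), "extrinsics" (4x4, takes a point from camera to world coordinates); the wrist camera has in their place "hand_eye" (4x4, takes a point from camera to tool coordinates, whose origin is the TCP and whose axes are the flange's). Camera axes: x right, y down, z forward; pixel columns grow to the right and rows downward; lengths in m; the calibration is good to about 2 mm. The wrist camera is an equidistant fisheye: a pixel r from the principal point sees the ray r / f radians off the axis. A picture is of the moment at which its call begins: read the wrist's pose just before it.
- ctrl.hand_in(): hands the job in; it is judged then, once.
The state is a dict: "time_s": time; "q": joint angles; "dq": joint speeds; "joint_efforts": joint torques, N m; "eef_pos": TCP position; "eef_rot": TCP orientation; "wrist_force": force on the tool from outside, world axes, zero at the start; "torque": the same for the moment, N m; "opening": opening from 0.0 (shut) to 1.0 (fully open); "grasp_force": force on a finger pad.
Only numpy, scipy, OpenCV 4.12 (cv2) and the standard library are available. Lean on these libraries where they do the work, as an engineer would, in place of code of your own. Each camera call takes 0.05 s, during which the arm holds its last target. There are 200 camera calls.

TASK

Pick up the brick sample and set it down, flat and centred, on the stand's narrow raised bed, its long side along the yellow fence, and let go of it there. Then, with one firm diagonal push of about 10 to 15 N, both towards the fence and downwards, press it flat against fence and bed together, and finish while still holding it pressed like that for its measurement. Leave the jar, the dish and the brush where they are.

Things in the scene. Friction and masses are not known exactly. Their poses are not given: they have to be found in the camera images.
- sample: Terracotta-red brick sample, a plain block 48 (its x) x 64 (its y, the long side) x 32 mm high (z), with pale mortar spots on top; 0.15 to 0.24 kg. Origin at the centre of its underside. Lies flat on the table at the start, on either side of the table, the stand being on the other side. It is not fragile.
- sample_center (a point): The middle of the brick sample, 16 mm above its underside.
- stand: The measuring stand, fixed to the table: a blue foot plate 100 (x) x 120 (y) x 12 mm, carrying the bed and the fence. Origin at the centre of its underside, on the table. Its +x points away from the robot (turned by up to 0.35 rad), from the bed towards the fence; its y runs along the fence.
- bed: The stand's narrow raised bed: a plain block of polished, slippery aluminium (friction about 0.2), 40 mm in x (from -20 to +20), 52 mm in y (from -26 to +26), its flat level top 60 mm above the table. Same origin and axes as the stand. With the sample against the fence, the sample overhangs the bed by 8 mm on the near (-x) side and by 6 mm at each end.
- fence: The stand's yellow upright fence: a rigid plate 12 mm thick and 110 mm long (y from -55 to +55), its flat face towards the bed at x = +20 mm in the stand's frame, its top edge 100 mm above the table (40 mm above the bed), with black tick marks. Same origin and axes as the stand. With the sample against it, the sample's middle is at x = -4 mm, y = 0, z = 76 mm in the stand's frame.
- jar: Bystander: a glass jar with white cap, 52 mm across, 75 mm high. Origin at the centre of its underside.
- dish: Bystander: a shallow blue dish with sherds, 85 x 85 x 22 mm. Origin at the centre of its underside.
- brush: Bystander: a scrubbing brush with wooden back, bristles down, 36 x 82 x 36 mm. Origin at the centre of its underside.
Mind the look-alikes: they are no part of the job. What is shaped like the sample but purple is not meant. Of the things like the stand, leave any that is pink; of the rest the smaller one is meant.

How it is judged:
By the outcome, as a careful person would: the job done as asked, in the order asked, and still so for the second after the job is handed in, while the arm keeps its last pose, push and grip.
It also fails if it takes over 64 s, if anything falls off the work surface, if the arm or the gripper's body presses on something with over 40 N, if the wrist force passes 120 N, or if a joint passes its speed limit or range.

## Working session

There is one attempt and no reset: what is moved stays moved. The work goes in short steps, Python scripts to look and compute and a tool call to move; the robot and the scene stay as the last step left them, time stands still between calls to the robot, and variables do not carry over. Pictures are saved under pics/ and viewed, at most 10 in all, crops included, and the job is handed in when it is done.

Besides the shell and the picture viewer there is one more tool, called after "Request:" as a command line: name --argument value ..., lists and objects as JSON in quotes. play_rows: Moves the arm, as the interface text tells. Its arguments: {"type":"object","properties":{"xyz":{"type":"array","items":{"type":"array","items":{"type":"number"}}},"rot":{"type":"array","items":{"type":"array","items":{"type":"number"}}},"grip":{"type":"array","items":{"type":"number"}}},"required":["xyz","rot","grip"]}

```bash
mkdir -p pics
python3 - <<'E'
from bench import readout, vision, ctrl
import cv2, numpy as np
o=readout.get_obs();print({k:np.round(v,3) for k,v in o.items()},ctrl.tips_ahead)
for n in("top","side"):
    c=vision.camera(n);cv2.imwrite(f"pics/{n}0.png",c["color"][:,:,::-1]);np.savez(f"{n}0.npz",**c)
    print(n,c["camera_matrix"],c["extrinsics"])
E
```

```text
{'time_s': np.float64(0.0), 'q': array([-1.427,  0.182,  1.608, -0.   ,  1.354, -0.206]), 'dq': array([-0.   ,  0.001, -0.001,  0.002,  0.001,  0.   ]), 'joint_efforts': array([ 0.0000e+00, -4.4488e+01, -3.5133e+01, -0.0000e+00,  9.0000e-03,
       -0.0000e+00]), 'eef_pos': array([ 0.197, -0.54 ,  0.249]), 'eef_rot': array([-0.001,  0.985,  0.174,  0.   ]), 'wrist_force': array([-0.197, -0.053,  0.07 ]), 'torque': array([-0.016,  0.007,  0.03 ]), 'grasp_force': np.float64(0.0), 'opening': np.float64(0.999)} 0.019
top [[516.09759285   0.         319.04616907]
 [  0.         516.09759285 208.68267047]
 [  0.           0.           1.        ]] [[ 0.00458653 -0.98534576  0.17050715  0.42511694]
 [-0.99989412 -0.0021642   0.01438978 -0.06537163]
 [-0.0138099  -0.17055509 -0.98525136  1.18326163]
 [ 0.          0.          0.          1.        ]]
side [[449.83618399   0.         323.38403666]
 [  0.         449.83618399 208.41408803]
 [  0.           0.           1.        ]] [[-0.99716839 -0.05223163  0.05410224  0.55130065]
 [-0.07504725  0.73716319 -0.67153432  0.53743419]
 [-0.00480685 -0.67369302 -0.73899568  0.74236348]
 [ 0.          0.          0.          1.        ]]
```

View pics/top0.png

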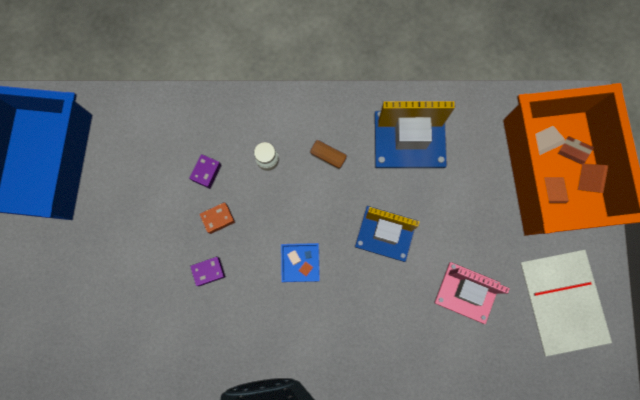

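View pics/side0.png

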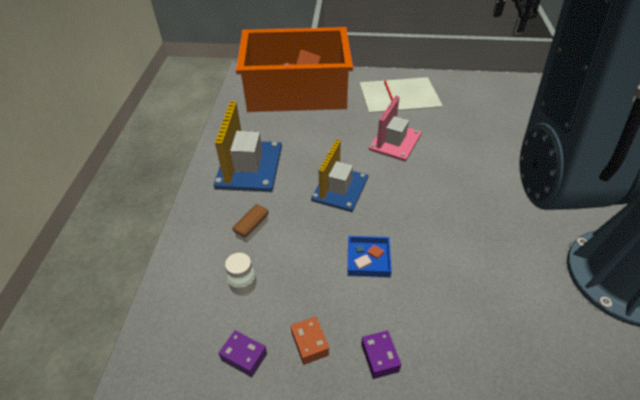

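The top view shows the orange-red sample at (217,217), between two purple look-alikes, and the smaller blue stand at (387,235). The brush is at (328,153), the jar at (265,155) and the dish at (300,263). The side view agrees.

```bash
cat > h.py <<'E'
import numpy as np, cv2
def ray(c,uv,z):
    K=c["camera_matrix"];E=c["extrinsics"]
    uv=np.atleast_2d(uv).astype(float)
    d=np.c_[(uv-K[:2,2])/[K[0,0],K[1,1]],np.ones(len(uv))]@E[:3,:3].T
    o=E[:3,3];return (o+d*((z-o[2])/d[:,2])[:,None])
def blob(mask,roi):
    m=np.zeros(mask.shape,np.uint8);x0,y0,x1,y1=roi;m[y0:y1,x0:x1]=mask[y0:y1,x0:x1]
    cs,_=cv2.findContours(m,cv2.RETR_EXTERNAL,cv2.CHAIN_APPROX_NONE);return max(cs,key=cv2.contourArea)[:,0]
def rect(P):
    (cx,cy),(w,h),a=cv2.minAreaRect((P[:,:2]*1000).astype(np.float32));return np.round([cx,cy,w,h,a],1)
E
python3 - <<'E'
from h import *
for n,rs,rb in(("top",(195,195,240,240),(350,200,425,265)),("side",(280,305,340,370),(300,135,375,215))):
    c=dict(np.load(n+"0.npz"));hsv=cv2.cvtColor(c["color"],cv2.COLOR_RGB2HSV);H,S,V=cv2.split(hsv)
    b=blob(((H<18)&(S>120)&(V>100)).astype(np.uint8),rs)
    for z in(0.032,0.016): print(n,"sample",z,rect(ray(c,b,z)))
    print(n,"yellow",rect(ray(c,blob(((H>18)&(H<32)&(S>150)&(V>80)).astype(np.uint8),rb),.1)))
    print(n,"bed",rect(ray(c,blob(((S<40)&(V>150)).astype(np.uint8),rb),.06)))
    b=blob(((H>100)&(H<130)&(S>120)&(V>40)).astype(np.uint8),rb);print(n,"plate",rect(ray(c,b,.012)))
    x0,y0,x1,y1=rb;cv2.imwrite(f"pics/{n}z.png",cv2.resize(c["color"][y0-5:y1+5,x0-5:x1+5,::-1],None,fx=6,fy=6,interpolation=cv2.INTER_CUBIC))
E
```

```text
top sample 0.032 [604.3 184.2  48.3  63.7  25.6]
top sample 0.016 [606.8 187.6  49.   64.6  25.6]
top yellow [ 591.9 -205.3  108.1   22.    72.7]
top bed [ 571.9 -200.3   49.8   38.4   73.9]
top plate [ 570.9 -199.6  117.6   98.2   73.4]
side sample 0.032 [605.7 186.9  48.1  64.5  25.8]
side sample 0.016 [606.9 179.   49.2  66.   25.8]
side yellow [ 598.2 -167.3  181.2   31.2   79.4]
side bed [ 572.2 -200.9   53.    39.2   74.8]
side plate [ 571.9 -195.7  119.5   96.1   73.4]
```

Both views agree. The sample is at about (605,185) mm with its long axis at 115.6°. The stand is at (572,-200) with its x axis at -16.4°.

```bash
cat >> h.py <<'E'
from scipy.spatial.transform import Rotation as R
def pose(o): 
    w,x,y,z=o["eef_rot"];return np.array(o["eef_pos"])*1000,R.from_quat([x,y,z,w])
def tgt(yaw_y,tilt=0):
    # tool down, tool y at world heading yaw_y (deg); tilt>0 tips tool z towards heading yaw_y+90
    a=np.radians(yaw_y);y=np.array([np.cos(a),np.sin(a),0]);h=np.array([-y[1],y[0],0]);t=np.radians(tilt)
    z=np.sin(t)*h-np.array([0,0,np.cos(t)]);return R.from_matrix(np.c_[np.cross(y,z),y,z])
def go(o,p,Rt):
    p0,R0=pose(o);print("xyz",np.round(R0.inv().apply(np.array(p)-p0),1),"rot",np.round((R0.inv()*Rt).as_rotvec(),3))
E
python3 - <<'E'
from h import *; from bench import readout
go(readout.get_obs(),[605,185,200],tgt(-64.4))
E
```

```text
xyz [ 631.6 -540.9   50.5] rot [-0.001 -0.    -0.097]
```

Request:
play_rows --xyz '[[45,-39,0],[90,-77,0],[135,-116,0],[180,-154,0],[226,-193,0],[271,-232,0],[316,-270,0],[361,-309,0],[406,-348,0],[450,-386,10]]' --rot '[[0,0,0],[0,0,0],[0,0,0],[0,0,0],[0,0,0],[0,0,0],[0,0,-0.02],[0,0,-0.05],[0,0,-0.08],[0,0,-0.097]]' --grip '[1,1,1,1,1,1,1,1,1,1]'

```text
time_s: 1.35
eef_pos: [0.4887, -0.0215, 0.2409]
eef_rot: [0.001, 0.975, 0.222, 0.001]
wrist_force: [1.0, -0.5, 0.0]
opening: 1.0
grasp_force: 0.0
```

Run:
```python
from h import *; from bench import readout
o=readout.get_obs();print(o["time_s"],np.round(o["q"],2),o["eef_pos"])
go(o,[605,185,170],tgt(-64.4))
```

```text
1.35 [-0.29 -0.01  1.83 -0.    1.32  0.84] [ 0.48866264 -0.02151499  0.24087087]
xyz [ 194.2 -135.9   70.9] rot [ 0.001 -0.001  0.001]
```

Request:
play_rows --xyz '[[40,-28,14],[80,-56,28],[120,-84,42],[160,-112,56],[194,-136,70],[194,-136,70],[194,-136,70],[194,-136,70],[194,-136,70],[194,-136,70]]' --rot '[[0,0,0],[0,0,0],[0,0,0],[0,0,0],[0,0,0],[0,0,0],[0,0,0],[0,0,0],[0,0,0],[0,0,0]]' --grip '[1,1,1,1,1,1,1,1,1,1]'

```text
time_s: 2.6
eef_pos: [0.6039, 0.1826, 0.1709]
eef_rot: [0.0, 0.975, 0.221, 0.0]
wrist_force: [0.5, -0.8, 1.5]
opening: 1.001
grasp_force: 0.0
```

Run:
```python
from h import *; from bench import readout,vision
o=readout.get_obs();c=vision.camera("wrist")
np.savez("w1.npz",**c);print(c["camera_matrix"],np.round(c["hand_eye"],3))
cv2.imwrite("pics/w1.png",c["color"][:,:,::-1])
go(o,[605,185,24],tgt(-64.4))
print(pose(o)[0])
# wrist fit
p0,R0=pose(o);K=c["camera_matrix"];E=np.eye(4);E[:3,:3]=R0.as_matrix();E[:3,3]=p0/1000;E=E@c["hand_eye"]
H,S,V=cv2.split(cv2.cvtColor(c["color"],cv2.COLOR_RGB2HSV))
b=blob(((H<18)&(S>120)&(V>80)).astype(np.uint8),(0,0,640,400))
d=(b-K[:2,2])/K[0,0];r=np.linalg.norm(d,axis=1);d=np.c_[d*(np.sin(r)/r)[:,None],np.cos(r)]@E[:3,:3].T
P=E[:3,3]+d*((.032-E[2,3])/d[:,2])[:,None];print(rect(P),b.min(0),b.max(0))
```

```text
[[309.70691629   0.         317.35553891]
 [  0.         309.70691629 202.07333927]
 [  0.           0.           1.        ]] [[ 0.    -0.962 -0.273  0.069]
 [ 1.     0.    -0.     0.   ]
 [ 0.    -0.273  0.962 -0.123]
 [ 0.     0.     0.     1.   ]]
xyz [  2.   -1.8 146.9] rot [ 0.    -0.001 -0.001]
[603.86123089 182.55107671 170.85038677]
[605.7 186.   46.2  63.1  25.5] [278 167] [350 218]
```

View pics/w1.png

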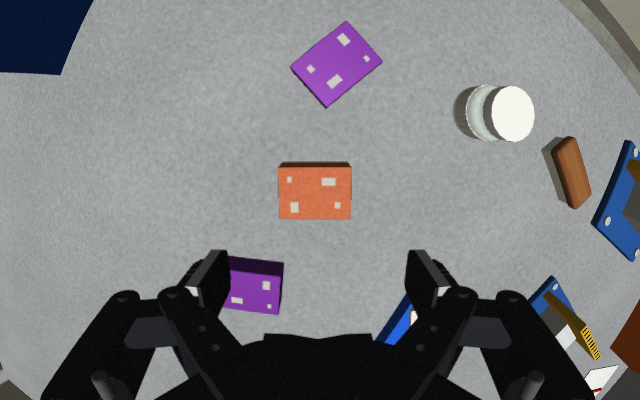

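The wrist view shows the sample squarely between the fingers, at (315,191). Next I descend and grip.

Request:
play_rows --xyz '[[2.5,-2,40],[2.5,-2,80],[2.5,-2,120],[2.5,-2,140],[2.5,-2,147],[2.5,-2,147],[2.5,-2,147],[2.5,-2,147],[2.5,-2,147],[2.5,-2,147]]' --rot '[[0,0,0],[0,0,0],[0,0,0],[0,0,0],[0,0,0],[0,0,0],[0,0,0],[0,0,0],[0,0,0],[0,0,0]]' --grip '[1,1,1,1,1,1,0.3,0.3,0.3,0.3]'

```text
time_s: 3.9
eef_pos: [0.6067, 0.1862, 0.0253]
eef_rot: [0.0, 0.975, 0.222, 0.002]
wrist_force: [-0.4, -0.4, 7.5]
opening: 0.734
grasp_force: 67.9
```

Request:
play_rows --xyz '[[0,0,0],[0,0,0],[0,0,-5],[0,0,-15],[0,0,-40],[0,0,-80],[0,0,-120],[0,0,-145],[0,0,-145],[0,0,-145]]' --rot '[[0,0,0],[0,0,0],[0,0,0],[0,0,0],[0,0,0],[0,0,0],[0,0,0],[0,0,0],[0,0,0],[0,0,0]]' --grip '[0.3,0.3,0.3,0.3,0.3,0.3,0.3,0.3,0.3,0.3]'

```text
time_s: 5.15
eef_pos: [0.6042, 0.1859, 0.167]
eef_rot: [-0.0, 0.975, 0.222, -0.001]
wrist_force: [0.0, -0.6, -2.1]
opening: 0.734
grasp_force: 67.0
```

Run:
```python
from h import *; from bench import readout,vision
o=readout.get_obs();print(pose(o)[0],o["opening"],o["grasp_force"])
a=np.radians(-16.4);xs=np.array([np.cos(a),np.sin(a)]);print(xs)
go(o,[*(np.array([572,-200])-8*xs),165],tgt(-106.4))
```

```text
[604.22543527 185.8985289  167.02573338] 0.7339872591255859 67.02009201049805
[ 0.95931397 -0.28234146]
xyz [-201.7  328.7    2.2] rot [0.    0.002 0.733]
```

Gripped, with an opening of 0.734. I carry it over the stand.

Request:
play_rows --xyz '[[-25,40,0],[-50,81,0],[-75,122,0],[-100,163,0],[-125,204,0],[-150,244,0],[-175,285,0],[-202,329,0],[-202,329,0],[-202,329,0]]' --rot '[[0,0,0.1],[0,0,0.2],[0,0,0.3],[0,0,0.4],[0,0,0.5],[0,0,0.6],[0,0,0.7],[0,0,0.733],[0,0,0.733],[0,0,0.733]]' --grip '[0.3,0.3,0.3,0.3,0.3,0.3,0.3,0.3,0.3,0.3]'

```text
time_s: 6.4
eef_pos: [0.5641, -0.1974, 0.1665]
eef_rot: [-0.001, 0.99, -0.143, -0.001]
wrist_force: [-0.6, -0.9, -2.1]
opening: 0.736
grasp_force: 67.0
```

Run:
```python
from h import *; from bench import readout,vision
o=readout.get_obs();c=vision.camera("wrist");print(pose(o)[0],np.round(o["q"],2))
cv2.imwrite("pics/w2.png",c["color"][:,:,::-1])
a=np.radians(-16.4);xs=np.array([np.cos(a),np.sin(a)])
go(o,[*(np.array([572,-200])-8*xs),86],tgt(-106.4))
p0,R0=pose(o);K=c["camera_matrix"];E=np.eye(4);E[:3,:3]=R0.as_matrix();E[:3,3]=p0/1000;E=E@c["hand_eye"]
H,S,V=cv2.split(cv2.cvtColor(c["color"],cv2.COLOR_RGB2HSV))
def proj(b,z):
    d=(b-K[:2,2])/K[0,0];r=np.linalg.norm(d,axis=1);d=np.c_[d*(np.sin(r)/r)[:,None],np.cos(r)]@E[:3,:3].T
    return E[:3,3]+d*((z-E[2,3])/d[:,2])[:,None]
b=blob(((H<16)&(S>120)&(V>60)).astype(np.uint8),(150,100,500,400))
zt=(p0[2]-25.3+32)/1000;r=rect(proj(b,zt));print("sample",r,"tool frame",R0.inv().apply(np.r_[r[:2],0]-np.r_[p0[:2],0]),b.min(0),b.max(0))
b=blob(((H>18)&(H<32)&(S>150)&(V>60)).astype(np.uint8),(0,0,500,400));print("fence",rect(proj(b,.1)),b.min(0),b.max(0))
```

```text
[ 564.11807705 -197.40276625  166.49489074] [-0.54  0.32  1.62  0.    1.21  1.32]
xyz [ 0.6  0.4 80.5] rot [-0.001  0.003 -0.001]
sample [ 568.  -198.8   63.2   56.3   73.6] tool frame [ 4.11860302  0.24190517 -0.01337808] [242 212] [393 325]
fence [ 601.4 -208.9  108.6   19.8   73.6] [233 150] [403 181]
```

View pics/w2.png

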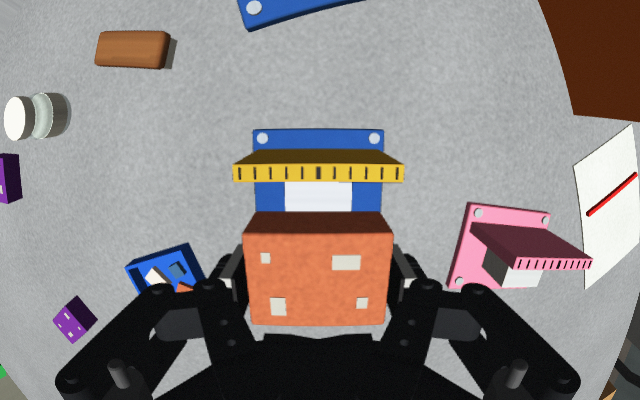

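The wrist view shows the sample centred in the hand (rows 233–325), the fence at rows 163–181 and the bed between them, all aligned. Now I lower it.

Request:
play_rows --xyz '[[0.5,0,30],[0.5,0,55],[0.5,0,70],[0.5,0,76],[0.5,0,78],[0.5,0,79],[0.5,0,79.5],[0.5,0,79.5],[0.5,0,79.5],[0.5,0,79.5]]' --rot '[[0,0.003,0],[0,0.003,0],[0,0.003,0],[0,0.003,0],[0,0.003,0],[0,0.003,0],[0,0.003,0],[0,0.003,0],[0,0.003,0],[0,0.003,0]]' --grip '[0.3,0.3,0.3,0.3,0.3,0.3,0.3,0.3,0.3,0.3]'

```text
time_s: 7.7
eef_pos: [0.5656, -0.1982, 0.0889]
eef_rot: [0.0, 0.99, -0.143, 0.002]
wrist_force: [-0.3, -0.0, -2.2]
opening: 0.737
grasp_force: 67.0
```

Run:
```python
from h import *; from bench import readout
o=readout.get_obs();print(pose(o)[0],o["wrist_force"],o["torque"]);a=np.radians(-16.4);xs=np.array([np.cos(a),np.sin(a)])
go(o,[*(np.array([572,-200])-8*xs),85.5],tgt(-106.4))
```

```text
[ 565.64303215 -198.18549224   88.92816301] [-0.33408806 -0.04354381 -2.19006249] [-0.03248915 -0.02120749 -0.05686272]
xyz [-1.4 -0.1  3.4] rot [ 0.    -0.003 -0.   ]
```

Request:
play_rows --xyz '[[0,0,0.5],[0,0,1],[0,0,1.5],[0,0,1.5],[0,0,1.5],[0,0,1.5],[0,0,1.5],[0,0,1.5],[0,0,1.5],[0,0,1.5]]' --rot '[[0,0,0],[0,0,0],[0,0,0],[0,0,0],[0,0,0],[0,0,0],[0,0,0],[0,0,0],[0,0,0],[0,0,0]]' --grip '[0.3,0.3,0.3,0.3,0.3,0.3,0.3,0.3,0.3,0.3]'

```text
time_s: 8.95
eef_pos: [0.5656, -0.1981, 0.0873]
eef_rot: [0.0, 0.99, -0.143, 0.001]
wrist_force: [-0.4, 0.2, -1.6]
opening: 0.736
grasp_force: 67.0
```

Request:
play_rows --xyz '[[0,0,0.5],[0,0,1],[0,0,1],[0,0,1],[0,0,1],[0,0,1],[0,0,1],[0,0,1],[0,0,1],[0,0,1]]' --rot '[[0,0,0],[0,0,0],[0,0,0],[0,0,0],[0,0,0],[0,0,0],[0,0,0],[0,0,0],[0,0,0],[0,0,0]]' --grip '[0.3,0.3,0.3,0.3,0.3,0.3,0.3,0.3,0.3,0.3]'

```text
time_s: 10.2
eef_pos: [0.5656, -0.1981, 0.0863]
eef_rot: [0.0, 0.99, -0.143, 0.001]
wrist_force: [0.3, 0.5, -1.2]
opening: 0.736
grasp_force: 67.0
```

Request:
play_rows --xyz '[[0,0,0.5],[0,0,0.8],[0,0,0.8],[0,0,0.8],[0,0,0.8],[0,0,0.8],[0,0,0.8],[0,0,0.8],[0,0,0.8],[0,0,0.8]]' --rot '[[0,0,0],[0,0,0],[0,0,0],[0,0,0],[0,0,0],[0,0,0],[0,0,0],[0,0,0],[0,0,0],[0,0,0]]' --grip '[0.3,0.3,0.3,0.3,0.3,0.3,0.3,0.3,0.3,0.3]'

```text
time_s: 11.45
eef_pos: [0.5656, -0.1981, 0.0855]
eef_rot: [0.0, 0.99, -0.143, 0.001]
wrist_force: [-0.4, 0.4, -2.6]
opening: 0.735
grasp_force: 67.0
```

Request:
play_rows --xyz '[[0,0,0.4],[0,0,0.8],[0,0,0.8],[0,0,0.8],[0,0,0.8],[0,0,0.8],[0,0,0.8],[0,0,0.8],[0,0,0.8],[0,0,0.8]]' --rot '[[0,0,0],[0,0,0],[0,0,0],[0,0,0],[0,0,0],[0,0,0],[0,0,0],[0,0,0],[0,0,0],[0,0,0]]' --grip '[0.3,0.3,0.3,0.3,0.3,0.3,0.3,0.3,0.3,0.3]'

```text
time_s: 12.7
eef_pos: [0.5659, -0.1983, 0.0853]
eef_rot: [0.0, 0.99, -0.143, 0.002]
wrist_force: [-2.0, 1.4, 5.6]
opening: 0.733
grasp_force: 67.8
```

The sample touches the bed. I release it and go straight up.

Request:
play_rows --xyz '[[0,0,-0.3],[0,0,-0.3],[0,0,-0.3],[0,0,-0.3],[0,0,-0.3],[0,0,-10],[0,0,-30],[0,0,-60],[0,0,-90],[0,0,-90]]' --rot '[[0,0,0],[0,0,0],[0,0,0],[0,0,0],[0,0,0],[0,0,0],[0,0,0],[0,0,0],[0,0,0],[0,0,0]]' --grip '[0.76,0.8,0.9,1,1,1,1,1,1,1]'

```text
time_s: 13.95
eef_pos: [0.5675, -0.1992, 0.1794]
eef_rot: [0.002, 0.99, -0.143, 0.005]
wrist_force: [-0.4, 0.4, -0.6]
opening: 1.0
grasp_force: 0.0
```

Run:
```python
from h import *; from bench import readout,vision
c=vision.camera("wrist");cv2.imwrite("pics/w3.png",c["color"][:,:,::-1])
o=readout.get_obs();print(pose(o)[0],np.round(o["q"],2))
p0,R0=pose(o);K=c["camera_matrix"];E=np.eye(4);E[:3,:3]=R0.as_matrix();E[:3,3]=p0/1000;E=E@c["hand_eye"]
H,S,V=cv2.split(cv2.cvtColor(c["color"],cv2.COLOR_RGB2HSV))
def proj(b,z):
    d=(b-K[:2,2])/K[0,0];r=np.linalg.norm(d,axis=1);d=np.c_[d*(np.sin(r)/r)[:,None],np.cos(r)]@E[:3,:3].T
    return E[:3,3]+d*((z-E[2,3])/d[:,2])[:,None]
b=blob(((H<16)&(S>120)&(V>60)).astype(np.uint8),(150,100,500,400));r=rect(proj(b,.092));print("sample",r)
a=np.radians(-16.4);xs=np.array([np.cos(a),np.sin(a)]);ys=np.array([-xs[1],xs[0]]);q=r[:2]-[572,-200];print(q@xs,q@ys)
# pre-push: tilt 40deg, tips 25 mm short of the near top edge at x_s=-30,z=92
for t in (35,45):
    Rt=tgt(-106.4,t);e=np.r_[np.array([572,-200])-31*xs,92];z=Rt.as_matrix()[:,2];print(t,z);go(o,e-z*(19+30),Rt)
```

```text
[ 566.38721408 -198.6163054   177.20845585] [-0.54  0.3   1.61  0.    1.22  1.32]
sample [ 565.5 -198.    62.4   48.2   73.6]
-6.800223748196127 0.08340847960141828
35 [ 0.55023989 -0.16194441 -0.81915204]
xyz [-53.7  -0.3  44.7] rot [0.001 0.604 0.   ]
45 [ 0.67833742 -0.19964556 -0.70710678]
xyz [-60.2  -0.3  50.1] rot [0.001 0.778 0.001]
```

View pics/w3.png

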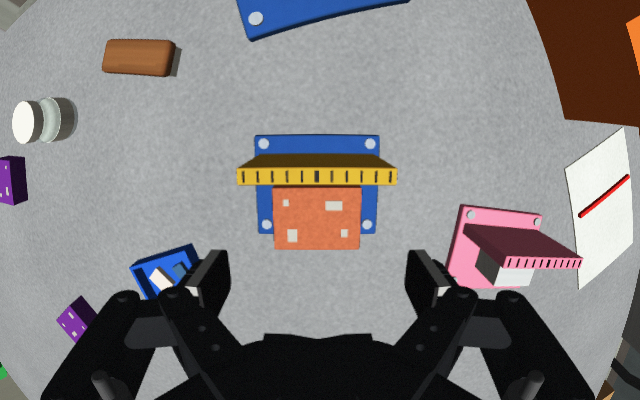

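The wrist view shows the sample flat on the bed (rows 188–248, columns 273–360), parallel to the fence and about 3 mm short of it, centred in y. I shut the gripper and tilt 45° for the push.

Request:
play_rows --xyz '[[-20,0,0],[-40,0,0],[-65,0,0],[-80,0,0],[-80,0,10],[-75,0,25],[-65,0,40],[-60,0,50],[-60,0,50],[-60,0,50]]' --rot '[[0,0.1,0],[0,0.25,0],[0,0.4,0],[0,0.55,0],[0,0.7,0],[0,0.778,0],[0,0.778,0],[0,0.778,0],[0,0.778,0],[0,0.778,0]]' --grip '[0,0,0,0,0,0,0,0,0,0]'

```text
time_s: 15.25
eef_pos: [0.5078, -0.1809, 0.1246]
eef_rot: [0.054, 0.915, -0.132, 0.377]
wrist_force: [1.3, -0.4, 0.1]
opening: -0.003
grasp_force: 0.0
```

Run:
```python
from h import *; from bench import readout,vision
o=readout.get_obs();print(pose(o)[0],np.round(o["q"],2),o["opening"],o["wrist_force"])
a=np.radians(-16.4);xs=np.array([np.cos(a),np.sin(a)])
Rt=tgt(-106.4,45);e=np.r_[np.array([572,-200])-30.8*xs,92];z=Rt.as_matrix()[:,2];go(o,e-z*19,Rt)
c=vision.camera("side");cv2.imwrite("pics/s4.png",cv2.resize(c["color"][90:260,220:500,::-1],None,fx=2.8,fy=2.8))
```

```text
[ 507.81857043 -180.93630792  124.55714225] [-0.75 -0.02  2.35  1.3   0.33 -0.05] -0.0027103641871429425 [ 1.32620644 -0.35412321  0.10073572]
xyz [ 2.7  0.2 29.6] rot [-0.     0.005  0.   ]
```

View pics/s4.png

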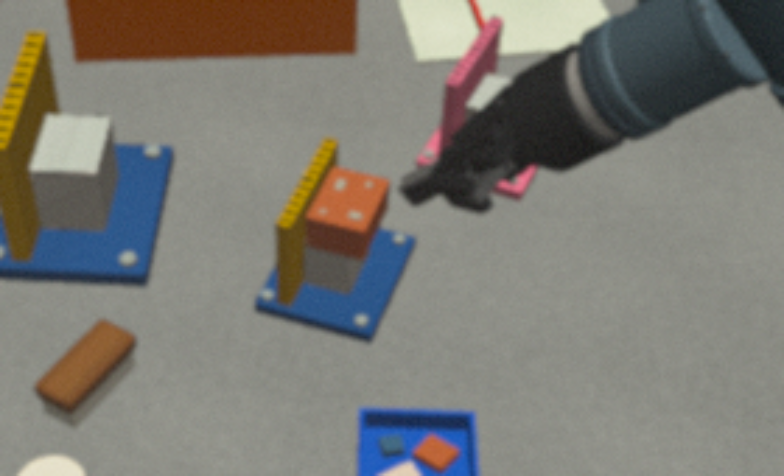

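The side view shows the shut tips poised behind the near top edge of the sample, with the brick flat on the bed. I approach along the tool axis.

Request:
play_rows --xyz '[[1,0,6],[2,0,12],[2.5,0,18],[2.7,0,22],[2.7,0,24],[2.7,0,26],[2.7,0,27],[2.7,0,27.5],[2.7,0,27.5],[2.7,0,27.5]]' --rot '[[0,0.005,0],[0,0.005,0],[0,0.005,0],[0,0.005,0],[0,0.005,0],[0,0.005,0],[0,0.005,0],[0,0.005,0],[0,0.005,0],[0,0.005,0]]' --grip '[0,0,0,0,0,0,0,0,0,0]'

```text
time_s: 16.55
eef_pos: [0.5283, -0.1872, 0.1069]
eef_rot: [0.055, 0.914, -0.132, 0.379]
wrist_force: [-0.5, 0.5, -0.4]
opening: -0.002
grasp_force: 0.0
```

```bash
cat > st.py <<'E'
from h import *; from bench import readout
o=readout.get_obs();f=o["wrist_force"];a=np.radians(-16.4);xs=np.array([np.cos(a),np.sin(a)]);ys=np.array([-xs[1],xs[0]])
print("t",o["time_s"],"F on tool xs,ys,z",f[:2]@xs,f[:2]@ys,f[2],np.round(o["q"],2))
p,R0=pose(o);t=p+R0.apply([0,0,19]);q=t[:2]-[572,-200];print("tip xs,ys,z",q@xs,q@ys,t[2])
Rt=tgt(-106.4,45);e=np.r_[np.array([572,-200])-30.8*xs,92];go(o,e-Rt.as_matrix()[:,2]*19,Rt)
E
python3 st.py
```

```text
t 16.55 F on tool xs,ys,z -0.6299637197567576 0.37230632554987214 -0.4435709134588774 [-0.72  0.08  2.3   1.49  0.3  -0.24]
tip xs,ys,z -32.084903857824756 -0.016131601992499967 93.49413698013367
xyz [-0.1 -0.   2. ] rot [ 0.    -0.001 -0.   ]
```

Request:
play_rows --xyz '[[0,0,0.5],[0,0,1],[0,0,1.5],[0.3,0,1.9],[0.6,0,2.2],[0.9,0,2.6],[1.2,0,2.9],[1.5,0,3.2],[1.5,0,3.2],[1.5,0,3.2]]' --rot '[[0,0,0],[0,0,0],[0,0,0],[0,0,0],[0,0,0],[0,0,0],[0,0,0],[0,0,0],[0,0,0],[0,0,0]]' --grip '[0,0,0,0,0,0,0,0,0,0]'

```text
time_s: 17.8
eef_pos: [0.5316, -0.1881, 0.1057]
eef_rot: [0.055, 0.914, -0.132, 0.379]
wrist_force: [0.1, -0.4, 0.7]
opening: -0.002
grasp_force: 0.5
```

```bash
python3 st.py
```

```text
t 17.8 F on tool xs,ys,z 0.19961725542663583 -0.32614677598846675 0.6698040624346433 [-0.71  0.09  2.29  1.51  0.3  -0.24]
tip xs,ys,z -28.67628756020388 -0.011113293310587302 92.32449634171529
xyz [-1.7 -0.  -1.3] rot [-0.    -0.001  0.   ]
```

Request:
play_rows --xyz '[[0.2,0,0.3],[0.4,0,0.6],[0.5,0,0.9],[0.5,0,1.2],[0.5,0,1.2],[0.5,0,1.2],[0.5,0,1.2],[0.5,0,1.2],[0.5,0,1.2],[0.5,0,1.2]]' --rot '[[0,0,0],[0,0,0],[0,0,0],[0,0,0],[0,0,0],[0,0,0],[0,0,0],[0,0,0],[0,0,0],[0,0,0]]' --grip '[0,0,0,0,0,0,0,0,0,0]'

```text
time_s: 19.05
eef_pos: [0.5329, -0.1885, 0.1055]
eef_rot: [0.055, 0.914, -0.132, 0.379]
wrist_force: [-3.0, 0.8, 4.1]
opening: -0.002
grasp_force: 2.8
```

```bash
python3 st.py
```

```text
t 19.05 F on tool xs,ys,z -3.0491284132450334 -0.09907181260994513 4.091519831528316 [-0.71  0.09  2.29  1.51  0.3  -0.25]
tip xs,ys,z -27.35184664663072 -0.020051565988149278 92.06214963793064
xyz [-2.5 -0.  -2.4] rot [-0.    -0.001  0.   ]
```

Request:
play_rows --xyz '[[0,0,0.2],[0,0,0.4],[0,0,0.6],[0,0,0.6],[0,0,0.6],[0,0,0.6],[0,0,0.6],[0,0,0.6],[0,0,0.6],[0,0,0.6]]' --rot '[[0,0,0],[0,0,0],[0,0,0],[0,0,0],[0,0,0],[0,0,0],[0,0,0],[0,0,0],[0,0,0],[0,0,0]]' --grip '[0,0,0,0,0,0,0,0,0,0]'

```text
time_s: 20.3
eef_pos: [0.5331, -0.1885, 0.1052]
eef_rot: [0.055, 0.914, -0.132, 0.379]
wrist_force: [-9.0, 2.6, 11.1]
opening: 0.002
grasp_force: 7.4
```

```bash
python3 st.py
```

```text
t 20.3 F on tool xs,ys,z -9.38469959848225 -0.076927067827405 11.070316745143836 [-0.71  0.1   2.29  1.51  0.3  -0.25]
tip xs,ys,z -27.072230720058144 0.031971184383114526 91.83039955645211
xyz [-2.5  0.  -2.8] rot [ 0.    -0.001  0.   ]
```

14.5 N is close to the upper limit, so I ease back about 0.1 mm while still pressing, then check.

Request:
play_rows --xyz '[[0,0,-0.1],[0,0,-0.1],[0,0,-0.1],[0,0,-0.1],[0,0,-0.1],[0,0,-0.1],[0,0,-0.1],[0,0,-0.1],[0,0,-0.1],[0,0,-0.1]]' --rot '[[0,0,0],[0,0,0],[0,0,0],[0,0,0],[0,0,0],[0,0,0],[0,0,0],[0,0,0],[0,0,0],[0,0,0]]' --grip '[0,0,0,0,0,0,0,0,0,0]'

```text
time_s: 21.55
eef_pos: [0.5331, -0.1886, 0.1053]
eef_rot: [0.055, 0.914, -0.132, 0.379]
wrist_force: [-7.3, 2.4, 10.3]
opening: -0.0
grasp_force: 6.5
```

```bash
python3 st.py
python3 - <<'E'
from h import *; from bench import vision,readout
F=[]
for i in range(4):
    c=vision.camera("side" if i%2 else "top");F.append(np.linalg.norm(readout.get_obs()["wrist_force"]))
    if i==0: t=c["color"][195:265,345:430,::-1]
    if i==1: s=c["color"][130:220,295:380,::-1]
print(F)
g=lambda a:cv2.resize(a,(390,390),interpolation=cv2.INTER_CUBIC)
cv2.imwrite("pics/f.png",np.hstack([g(t),g(s)]))
E
```

```text
t 21.55 F on tool xs,ys,z -7.7064771655157935 0.24640836646586362 10.341292685578825 [-0.71  0.1   2.29  1.51  0.3  -0.25]
tip xs,ys,z -27.106431356627105 -0.008933265835087134 91.8874609081889
xyz [-2.5 -0.  -2.7] rot [ 0.    -0.001  0.   ]
[np.float64(13.006466370597327), np.float64(11.876667815703366), np.float64(13.64160535508589), np.float64(13.03691478697883)]
```

View pics/f.png

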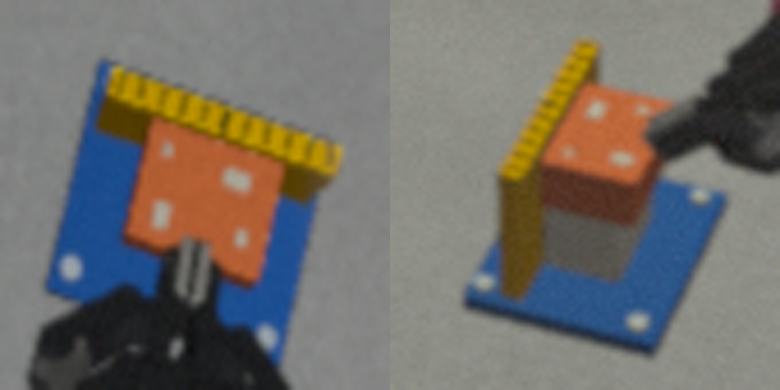

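The picture shows the brick flat on the bed and flush along the fence, centred. The tips press its near top edge with about 13 N diagonally.

```bash
python3 -c "
from bench import ctrl
print(ctrl.hand_in())"
```

```text
the job is handed in; nothing more can be done
None
```

The brick sample was set down and released on the smaller blue stand's bed, then pushed flat against fence and bed, and I handed the job in (about 22 s in) with the arm still holding it there at about 13 N diagonally; I touched nothing else.

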